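# Snap the loose cap back onto its storage tub

### The job

In the pull-out basket one of the three flip-top tubs has lost its snap cap, so its little stud stands bare; the cap is lying on top of the pile of upturned ramekins. Lift the cap off the pile, press it straight down over the bare stud until it clicks home flat on the tub's lid, and go on pressing firmly after the click. Finish like that, with the gripper still holding the cap and pushing it down (do not let go), and leave the ramekins and everything else where they are.

Things in the scene. Friction and masses are not known exactly. Their poses are not given: they have to be found in the camera images.
- cap: the loose snap cap: plain grey plastic, round, 34 mm across, 30 mm tall, about 30 g, flat closed top. Starts open end down on the top ramekin's foot, up to 12 mm off centre in x and y. Origin at the centre of its lower rim, z up. Hollow inside: 27 mm across, 26 mm deep, with an inward lip 3 mm high at the rim (opening 21 mm). Grip it by its sides, anywhere above the rim
- stud_base (a point): on the bare stainless stud's axis, level with the lid's flat rigid top, where the cap's rim must end. Stud: upright, 17 mm thick, 16 mm tall, top 5 mm tapering to 12 mm. The cap's lip meets sprung nibs with its rim 10.5 mm above the lid; about 7 N takes it past them (rim 8 to 4 mm up: the force drops to nothing and the nibs draw it down), then the rim lands on the lid
- tub_bare: the white square tub with the bare stud, the only one without a cap: 84 mm square over the lid, 90 mm tall to the lid's flat top, stud in the middle. Four sprung nibs on the stud stick out 12.5 mm from its axis, 7 mm above the lid. Origin at the centre of its underside, x and y along its sides. Stays put
- tub_b: a tub like it with its cap on: 84 mm square, 90 mm to the lid, 120 mm to the top of its 34 mm cap. Origin at the centre of its underside. Stays put
- tub_c: another such tub with its cap on, same sizes. Origin at the centre of its underside. Stays put
- ramekin_top: the upper of two loose white ceramic ramekins stacked upside down, 90 mm across, 45 mm tall, about 0.22 kg. Origin at the centre of its mouth, which is its lowest plane; its flat foot, 78 mm across, 45 mm above the origin, is the top of the pile and carries the cap
- ramekin_low: the lower ramekin of the pile, same shape, on the basket's floor. The upper one sits 42 mm above it
- jar: loose glass jar, 54 mm across, 85 mm tall, on the basket's floor. Origin at the centre of its underside. Bystander
- brush: loose basting brush with rigid grey handle, lying on the basket's floor, 148 mm long along its x, 34 mm wide, 14 mm high. Origin on the floor near its middle. Bystander
- skewer: loose stainless skewer with a ring at one end, lying on the floor, 140 mm long along its x, 29 mm wide at the ring, 5 mm thick. Origin on the floor near its middle. Bystander
- basket: the pull-out wire basket, 366 mm along its x, 466 mm along its y; inner floor 24 mm above the work surface, rim 85 mm above it. Origin at its centre, on the work surface. It stays put
Things that resemble listed ones, but are neither listed nor needed, are in the scene too. Leave any blue or brown look-alike of the ramekin_top alone.

How it is judged (in metres and radians):
On the way, in this order (a step that is already met when the one before it is completed fails the run):
1. the gripper has lifted the cap clear of the pile (z of cap in the frame of ramekin_top above 0.065 m and contact force between the fingers and cap above 0.5 N and contact force between cap and ramekin_top below 0.01 N), for 0.1 s.
2. the cap has clicked past the nibs and sits flat on the lid of the bare tub (z of cap in the frame of stud_base below 0.0025 m and horizontal distance between cap and stud_base below 0.003 m and angle between cap's own z axis and vertical below 0.08 rad), for 0.1 s.
At the end, for the whole second after the job is handed in: cap clicked onto the bare stud: rim within 2.5 mm of the lid, 3 mm of the stud's axis, tilt under 0.08 rad; fingers still on it and pushing it onto the tub with over 4 N through the last second; ramekins, jar, brush and skewer within 30 mm of their starts (all of step 2 and contact force between cap and tub_bare above 4 N and contact force between the fingers and cap above 1 N and distance of each of ramekin_low, ramekin_top, jar, brush, skewer from where it was at the start of the episode below 0.03 m); the arm keeps its last pose, push and grip.
It fails at once if a ramekin, the jar, the brush or the skewer is shifted by more than 30 mm (distance of any of ramekin_low, ramekin_top, jar, brush, skewer from where it was at the start of the episode above 0.03 m).
It also fails if it takes over 48 s, if anything falls off the work surface, if the arm or the gripper's body presses on something with over 40 N, if the wrist force passes 120 N, or if a joint passes its speed limit or range.

### The arm

A 7-joint arm with a two-finger parallel gripper is mounted at the origin on the work surface. World frame = base frame: x ahead of the robot, y to its left, z up, the work surface at z = 0. Lengths are in m, angles in degrees, forces in N, time in s.
With the tool pointing down it reaches from about 0.425 to 0.95 m from the base axis. Payload 4.7 kg.
Tool frame: the origin (TCP) lies at the very end of the fingers, on their centre line; the grasp point (between the pads) lies 19 mm behind it (arm.tcp_to_grasp is the distance from the TCP to the grasp point, in m); z points along the fingers, y is the line along which they close (so a half turn about z gives the same grasp; the last joint's range is limited). The gripper opens to 85 mm and grips with 20 to 120 N. Pads are 22 mm wide; open, the fingers measure 114 mm over their backs; the gripper's body (76 mm by 85 mm) begins 54 mm behind the grasp point. The pads swing forward as they close: fully open they stand 13 mm farther back than shut.
Start: joints at [68.073, 26.849, -2.785, 87.806, 1.381, 65.374, -4.715], TCP at [0.234, -0.633, 0.231] pointing down, gripper open.
Joint ranges: [-148.3, 148.3], [-19.14, 114.17], [-79.39, 73.82], [5.75, 140.21], [-59.74, 239.74], [12.07, 113.84], [-152.46, 152.46]. Speed limits (degrees/s): [147.25, 147.25, 180, 180, 180, 180, 180].

### API

Orientations are given as [roll, pitch, yaw] about the fixed x, y, z axes, in that order (R = Rz(yaw) Ry(pitch) Rx(roll)).
In Python, from rig import arm, cams, order gives the robot as it stands.
- The arm moves only by the tool arm_command, never from a script. Its argument "steps" is a list of rows, each a list of 3 entries, a list of its own where there are three numbers: the closure in counts, from 0 (fully open) to 255 (shut), then the shift along the tool's x, y, z in cm, then the turn about the tool's z in rad. A call has 1 to 12 rows; each row is the pose to reach, as a shift and turn from the pose commanded when the call began, along the tool's axes at that moment; what a row does not reach only later rows make up. A row lasts 1/8 s, in which the tool goes at most 62.5 mm and 10.7 degrees, less where a joint would pass 70% of its speed; a pose out of reach is approached as far as the arm can. A call with a gripper value outside its range is refused whole. The fingers move at their own pace and stop on an object; the grip force is fixed at half the most. Time passes only in rows, so rows that repeat a pose let the fingers close. It gives the time, the measured TCP pose, the force, the opening and the grip force at its end, in the units of the state.
- arm.get_state(): the state, without advancing time (a new reading comes with each control period).
- cams.read_camera(name): name is "side" or "top"; returns a dict with "img" (480x640x3 uint8, red, green, blue), "z_map" (480x640 float32, m along the optical axis (not along the pixel's ray), 0 where there is no reading), "fx", "fy", "cx", "cy" (pixels), "rvec" (rotation vector, rad) and "tvec" (3), from world to camera coordinates, as OpenCV has them. Camera axes: x right, y down, z forward; pixel columns grow to the right and rows downward; lengths in m; the calibration is good to about 2 mm. A picture is of the moment at which its call begins.
- order.hand_in(): hands the job in; it is judged then, once.
The state is a dict: "time_s": time; "q": joint angles; "joint_velocities": joint speeds; "joint_torque": joint torques, N m; "tcp_pos": TCP position; "orientation": TCP orientation; "ft_force": force on the tool from outside, world axes, zero at the start; "wrist_torque": the same for the moment, N m; "opening": finger opening in m; "grasp_force": force on a finger pad.
Only numpy, scipy, OpenCV 4.12 (cv2) and the standard library are available. Lean on these libraries where they do the work, as an engineer would, in place of code of your own. Each camera call takes 0.05 s, during which the arm holds its last target. There are 200 camera calls.

## Working session

There is one attempt and no reset: what is moved stays moved. The work goes in short steps, Python scripts to look and compute and a tool call to move; the robot and the scene stay as the last step left them, time stands still between calls to the robot, and variables do not carry over. Pictures are saved under pics/ and viewed, at most 10 in all, crops included, and the job is handed in when it is done.

Besides the shell and the picture viewer there is one more tool, called after "Request:" by a JSON object that holds its "name" and its "arguments". arm_command: Moves the arm, as the interface text tells. Its arguments: {"type":"object","properties":{"steps":{"type":"array"}},"required":["steps"]}

```bash
mkdir -p pics; cat > h.py <<'E'
import numpy as np, cv2
from rig import arm, cams, order
def cam(n):
    c=cams.read_camera(n); c['R']=cv2.Rodrigues(np.array(c['rvec'],float))[0]; c['t']=np.array(c['tvec'],float).ravel(); return c
def world(c):
    v,u=np.mgrid[:480,:640]; z=c['z_map']
    p=np.stack([(u-c['cx'])/c['fx']*z,(v-c['cy'])/c['fy']*z,z],-1)
    return (p-c['t'])@c['R']
def ray(c,u,v,h):
    d=np.array([(u-c['cx'])/c['fx'],(v-c['cy'])/c['fy'],1])@c['R']; o=-c['t']@c['R']
    return o+d*(h-o[2])/d[2]
def save(c,n): cv2.imwrite('pics/'+n+'.png',cv2.cvtColor(c['img'],cv2.COLOR_RGB2BGR))
E
python3 - <<'E'
from h import *
for n in('top','side'):
    c=cam(n); save(c,n+'0'); np.save(n+'0.npy',world(c)); print(n,-c['t']@c['R'],c['fx'],c['R'][2])
print(arm.get_state(),arm.tcp_to_grasp)
E
```

```text
top [0.4320669  0.07445862 1.02262276] 545.2365873312366 [ 0.11200708  0.03235328 -0.99318059]
side [ 0.2011615  -0.32441137  0.56475702] 444.4512034282024 [ 0.4709278   0.5800981  -0.66461508]
{'time_s': 0.1, 'q': array([68.07294534, 26.89429784, -2.78430876, 87.86687148,  1.37991898,
       65.37512004, -4.71675269]), 'joint_velocities': array([ 0.05282967, -0.1341794 ,  0.04730409, -0.15430965, -0.07901691,
        0.03108541, -0.05718172]), 'joint_torque': array([ 7.27538827e-04, -5.11516857e+01, -4.70112974e-02, -2.38393897e+01,
        1.06795155e-02,  4.33860710e-03,  3.18986974e-05]), 'tcp_pos': array([ 0.23369871, -0.63269373,  0.23034743]), 'orientation': array([-1.79897255e+02,  2.75079838e-03,  2.02711922e+01]), 'ft_force': array([0.07805064, 0.46731745, 0.37061727]), 'wrist_torque': array([0.02667029, 0.01301487, 0.05444734]), 'grasp_force': 0.0, 'opening': 0.08510169607325084} 0.0187
```

View pics/top0.png

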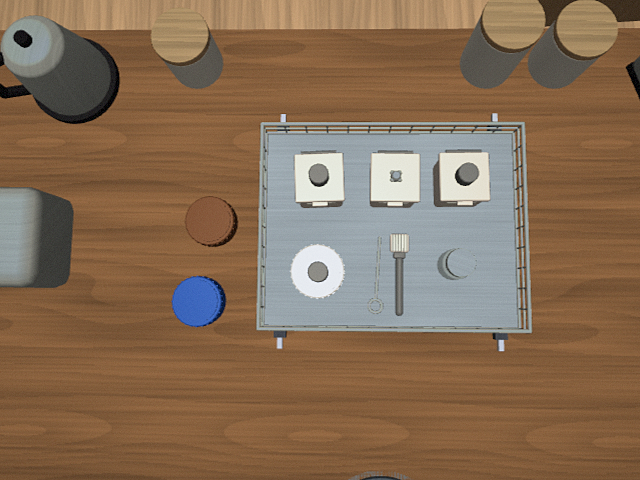

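View pics/side0.png

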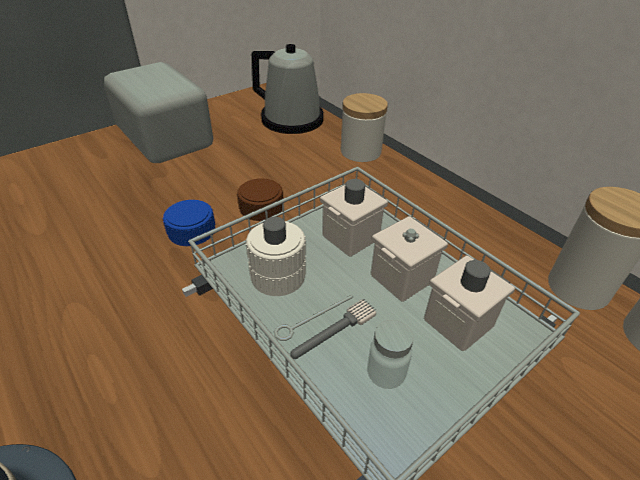

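The top view shows the cap on the pile at about (318,271), the bare stud at (396,176), and the capped tubs at (319,175) and (466,174). The side view has the cap at (274,231) and the stud at (410,236).

```bash
python3 - <<'E'
from h import *
for n in('top','side'):
    c=cam(n); W=world(c); im=c['img'].astype(int)
    val=im.max(-1)
    boxes={'top':[('cap',318,271,18,.141),('stud',396,176,14,.130),('capb',319,175,16,.144),('capc',466,174,16,.144)],'side':[('cap',274,231,22,.141),('stud',410,236,14,.130)]}[n]
    for name,u,v,r,h in boxes:
        sub=np.zeros((480,640),bool); sub[v-r:v+r+1,u-r:u+r+1]=1
        P=W[sub]; 
        zt=np.percentile(P[:,2],97)
        top=sub&(abs(W[...,2]-h)<.006)&(val<170)
        p=W[top]; vv,uu=np.nonzero(top)
        (cu,cv_),rad=cv2.minEnclosingCircle(np.stack([uu,vv],1).astype(np.float32)) if len(p) else ((0,0),0)
        print(n,name,'z97',zt.round(4),len(p),'mean',p.mean(0).round(4),'mid',((p.max(0)+p.min(0))/2).round(4),'ext',np.ptp(p,axis=0).round(3),'ray',ray(c,uu.mean(),vv.mean(),h).round(4),(uu.mean().round(1),vv.mean().round(1)))
    # white lids
    if n=='top':
        for name,u,v,r in[('tubbare',396,178,32),('tubb',319,179,32),('tubc',465,178,32)]:
            sub=np.zeros((480,640),np.uint8); sub[v-r:v+r+1,u-r:u+r+1]=1
            m=sub.astype(bool)&(abs(W[...,2]-.114)<.006)
            print(name,cv2.minAreaRect(W[m][:,:2].astype(np.float32)),np.median(W[m][:,2]))
        m=(abs(W[...,2]-.111)<.006)&(val>150); m[:230]=0;m[:,:280]=0;m[:,360:]=0
        print('ram',cv2.minEnclosingCircle(W[m][:,:2].astype(np.float32)))
E
```

```text
top cap z97 0.1422 325 mean [0.4653 0.1129 0.1403] mid [0.466  0.1132 0.1398] ext [0.032 0.031 0.008] ray [0.4653 0.1129 0.141 ] (np.float64(317.6), np.float64(271.4))
top stud z97 0.13 55 mean [ 0.626  -0.0152  0.1276] mid [ 0.6268 -0.0146  0.1284] ext [0.016 0.015 0.009] ray [ 0.6255 -0.0149  0.13  ] (np.float64(396.0), np.float64(175.7))
top capb z97 0.1457 314 mean [0.6259 0.1135 0.1435] mid [0.6263 0.1133 0.1428] ext [0.032 0.031 0.01 ] ray [0.6258 0.1135 0.144 ] (np.float64(318.4), np.float64(173.4))
top capc z97 0.1454 330 mean [ 0.6288 -0.1307  0.1433] mid [ 0.6289 -0.131   0.1433] ext [0.033 0.032 0.01 ] ray [ 0.6286 -0.1306  0.144 ] (np.float64(468.1), np.float64(172.3))
tubbare ((0.6269057393074036, -0.015892494469881058), (0.0833626538515091, 0.09610417485237122), 89.91268157958984) 0.11331616727917057
tubb ((0.6262481808662415, 0.11309272050857544), (0.09605380892753601, 0.083561010658741), 0.8413762450218201) 0.11342308783735609
tubc ((0.6284387111663818, -0.13191628456115723), (0.09626654535531998, 0.08485233038663864), 0.83827805519104) 0.11326948100683065
ram ((0.46782055497169495, 0.11549070477485657), 0.04540949687361717)
side cap z97 0.1407 299 mean [0.4641 0.1115 0.1397] mid [0.4657 0.1129 0.1385] ext [0.033 0.033 0.007] ray [0.4632 0.1101 0.141 ] (np.float64(273.6), np.float64(224.5))
side stud z97 0.129 76 mean [ 0.6251 -0.0151  0.1274] mid [ 0.626  -0.0142  0.1277] ext [0.015 0.016 0.007] ray [ 0.6226 -0.0169  0.13  ] (np.float64(410.1), np.float64(232.7))
```

Request:
{"name": "arm_command", "arguments": {"steps": [[0,[5,-4,0],0.12],[0,[10,-8,0],0.24],[0,[15,-12,0],0.354],[0,[20,-16,0],0.354],[0,[25,-20.3,0],0.354],[0,[30,-24.3,0],0.354],[0,[35,-28.4,0],0.354],[0,[40,-32.4,0],0.354],[0,[43.6,-35.4,0],0.354],[0,[43.6,-35.4,0],0.354],[0,[43.6,-35.4,0],0.354]]}}

```text
time_s: 1.58
tcp_pos: [0.5199, -0.1505, 0.231]
orientation: [180.0, 0.0, -0.0]
ft_force: [0.6, -1.0, -0.2]
opening: 0.0855
grasp_force: 0.0
```

Request:
{"name": "arm_command", "arguments": {"steps": [[0,[-1,-5,0],0],[0,[-2,-10,0],0],[0,[-3,-15,0],0],[0,[-4,-20,0],0],[0,[-5.4,-26.3,2],0],[0,[-5.4,-26.3,5],0],[0,[-5.4,-26.3,5],0],[0,[-5.4,-26.3,5],0]]}}

```text
time_s: 2.58
tcp_pos: [0.4673, 0.1111, 0.182]
orientation: [180.0, -0.1, -0.2]
ft_force: [0.1, 0.5, 0.2]
opening: 0.0851
grasp_force: 0.0
```

```bash
python3 - <<'E'
from h import *
c=cam('side'); cv2.imwrite('pics/s1.png',cv2.cvtColor(cv2.resize(c['img'][100:340,150:470],None,fx=2,fy=2),cv2.COLOR_RGB2BGR))
print(arm.get_state()['tcp_pos'])
E
```

```text
[0.46754518 0.11131991 0.18240164]
```

View pics/s1.png

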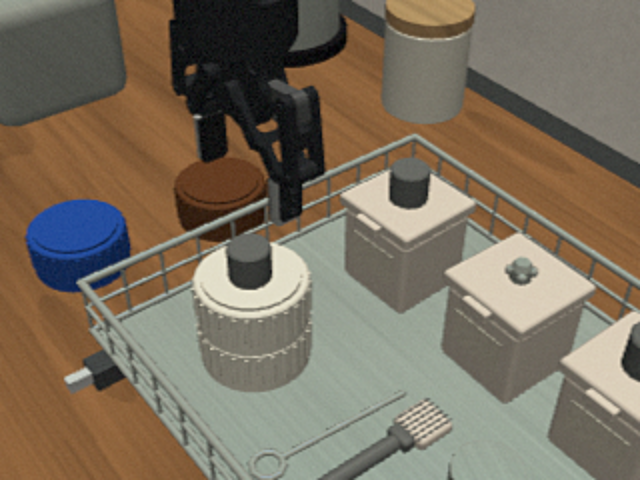

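Request:
{"name": "arm_command", "arguments": {"steps": [[0,[-0.1,-0.1,2],0],[0,[-0.1,-0.1,4],0],[0,[-0.1,-0.1,5.5],0],[0,[-0.1,-0.1,6.3],0],[0,[-0.1,-0.1,6.3],0],[0,[-0.1,-0.1,6.3],0],[0,[-0.1,-0.1,6.3],0],[0,[-0.1,-0.1,6.3],0]]}}

```text
time_s: 3.62
tcp_pos: [0.4655, 0.114, 0.1187]
orientation: [-180.0, -0.0, -0.0]
ft_force: [0.3, -0.9, 0.4]
opening: 0.085
grasp_force: 0.0
```

```bash
python3 - <<'E'
from h import *
c=cam('side'); cv2.imwrite('pics/s2.png',cv2.cvtColor(cv2.resize(c['img'][140:300,180:380],None,fx=3,fy=3),cv2.COLOR_RGB2BGR))
s=arm.get_state();print(s['tcp_pos'],s['ft_force'],s['q'])
E
```

```text
[0.46548064 0.11404135 0.11860002] [ 0.17622975  0.78193112 -0.43259727] [   0.19800386   18.53525311  -22.6455823   119.414527     10.20139725
   43.81107154 -118.78221167]
```

View pics/s2.png

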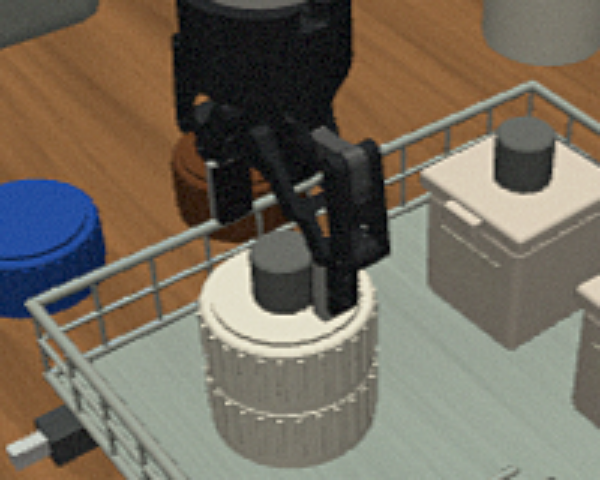

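Request:
{"name": "arm_command", "arguments": {"steps": [[80,[0,0,0],0],[110,[0,0,0],0],[130,[0,0,0],0],[145,[0,0,0],0],[160,[0,0,0],0],[200,[0,0,0],0],[255,[0,0,0],0],[255,[0,0,0],0]]}}

```text
time_s: 4.68
tcp_pos: [0.4653, 0.1139, 0.1186]
orientation: [180.0, -0.0, -0.0]
ft_force: [-1.4, -0.4, 4.6]
opening: 0.0326
grasp_force: 59.2
```

Request:
{"name": "arm_command", "arguments": {"steps": [[255,[0,0,-0.5],0],[255,[0,0,-1.5],0],[255,[0,0,-3.5],0],[255,[0,0,-6],0],[255,[0,0,-8],0],[255,[0,0,-8],0],[255,[0,0,-8],0],[255,[0,0,-8],0]]}}

```text
time_s: 5.68
tcp_pos: [0.4647, 0.1137, 0.1974]
orientation: [180.0, 0.1, -0.0]
ft_force: [-0.0, -0.1, -0.8]
opening: 0.0325
grasp_force: 59.4
```

```bash
python3 - <<'E'
from h import *
c=cam('side'); cv2.imwrite('pics/s3.png',cv2.cvtColor(cv2.resize(c['img'][80:300,160:440],None,fx=2.5,fy=2.5),cv2.COLOR_RGB2BGR))
s=arm.get_state();print(s['tcp_pos'],s['ft_force'],s['opening'])
E
```

```text
[0.46477037 0.1137587  0.19743474] [-0.55945771 -0.87016791  0.96605656] 0.03252834176867308
```

View pics/s3.png

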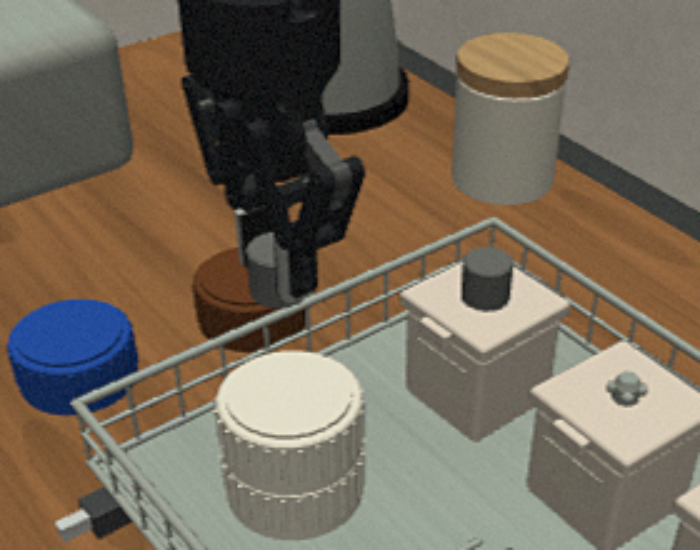

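The cap is held upright, and the ramekins haven't moved.

Request:
{"name": "arm_command", "arguments": {"steps": [[255,[4,3.2,0],0],[255,[8,6.4,0],0],[255,[12,9.6,0],0],[255,[16.1,12.9,0],0],[255,[16.1,12.9,1.5],0],[255,[16.1,12.9,3.5],0],[255,[16.1,12.9,3.5],0],[255,[16.1,12.9,3.5],0],[255,[16.1,12.9,3.5],0]]}}

```text
time_s: 6.85
tcp_pos: [0.6266, -0.0147, 0.1643]
orientation: [180.0, -0.1, 0.0]
ft_force: [-0.3, 0.5, -0.6]
opening: 0.032
grasp_force: 59.5
```

```bash
python3 - <<'E'
from h import *
c=cam('side'); np.savez('s4.npz',W=world(c),**{k:c[k] for k in('img','R','t','fx','fy','cx','cy')})
cv2.imwrite('pics/s4.png',cv2.cvtColor(cv2.resize(c['img'][165:285,340:480],None,fx=5,fy=5,interpolation=cv2.INTER_CUBIC),cv2.COLOR_RGB2BGR))
s=arm.get_state();print(s['tcp_pos'],s['ft_force'],s['opening'])
E
```

```text
[ 0.62661123 -0.01477368  0.16422895] [-0.12156945 -0.1795476  -0.74251875] 0.03225609737562687
```

View pics/s4.png

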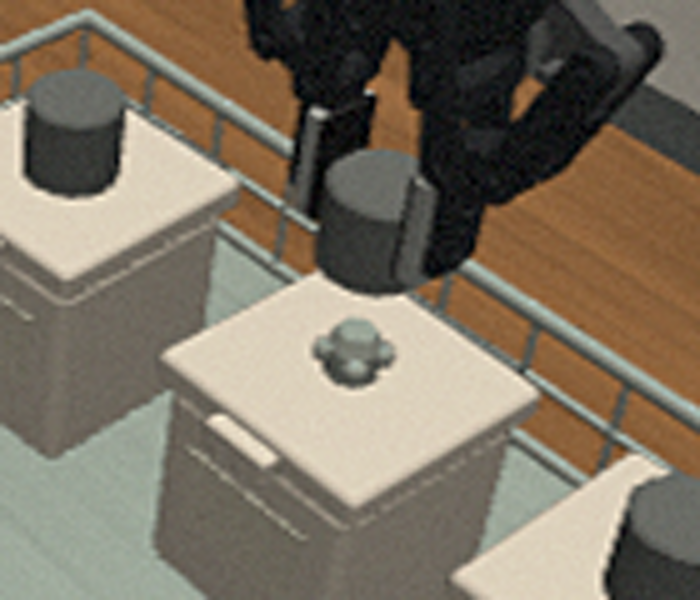

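```bash
python3 - <<'E'
import numpy as np, cv2
from scipy.optimize import least_squares
d=np.load('s4.npz'); W=d['W']; im=d['img'].astype(int)
def crop(x0,x1,y0,y1):
    m=np.zeros((480,640),bool); m[165+y0//5:165+y1//5,340+x0//5:340+x1//5]=1; return m
def fit(P,r):
    f=lambda c:np.hypot(P[:,0]-c[0],P[:,1]-c[1])-r
    s=least_squares(f,P[:,:2].mean(0)+[.008,.01],loss='soft_l1',f_scale=.001); return s.x.round(4),np.std(f(s.x)).round(4),len(P)
cap=crop(315,400,195,290); P=W[cap]; print(np.percentile(P[:,2],[1,5,50,95,99]))
P=P[(P[:,2]>.160)&(P[:,2]<.182)&(np.hypot(P[:,0]-.626,P[:,1]+.015)<.03)]; print('cap wall',fit(P,.017))
b=crop(25,125,100,195); P=W[b]; P=P[(P[:,2]>.118)&(P[:,2]<.138)]; print('capb wall',fit(P,.017))
P=W[crop(330,385,318,350)]; P=P[P[:,2]>.122]; print('stud',P.mean(0),P[:,2].max(),len(P))
for q in((.6263,-.015,.114),(.6263,-.015,.130),(.6266,-.0148,.1565),(.6266,-.0148,.1865)):
    p=d['R']@np.array(q)+d['t']; print(q,((p[0]/p[2]*d['fx']+d['cx']-340)*5).round(1),((p[1]/p[2]*d['fy']+d['cy']-165)*5).round(1))
E
```

```text
[0.11258282 0.15818736 0.17317256 0.18592528 0.18668708]
cap wall (array([ 0.6275, -0.0139]), np.float64(0.0013), 220)
capb wall (array([0.6272, 0.1157]), np.float64(0.0008), 190)
stud [ 0.61831647 -0.02037756  0.13644535] 0.5647570203782551 54
(0.6263, -0.015, 0.114) 346.2 370.0
(0.6263, -0.015, 0.13) 354.2 330.4
(0.6266, -0.0148, 0.1565) 368.3 261.2
(0.6266, -0.0148, 0.1865) 384.9 179.2
```

Request:
{"name": "arm_command", "arguments": {"steps": [[255,[0,0,1],0],[255,[0,0,2],0],[255,[0,0,2.4],0],[255,[0,0,2.7],0],[255,[0,0,3.0],0],[255,[0,0,3.0],0],[255,[0,0,3.0],0]]}}

```text
time_s: 7.78
tcp_pos: [0.6265, -0.0151, 0.1335]
orientation: [180.0, -0.0, -0.0]
ft_force: [-0.4, 0.1, 0.3]
opening: 0.0323
grasp_force: 59.5
```

```bash
python3 - <<'E'
from h import *
c=cam('side')
cv2.imwrite('pics/s5.png',cv2.cvtColor(cv2.resize(c['img'][165:285,340:480],None,fx=5,fy=5,interpolation=cv2.INTER_CUBIC),cv2.COLOR_RGB2BGR))
for i in range(3):
    cam('side'); s=arm.get_state();print(s['tcp_pos'],s['ft_force'],s['wrist_torque'],s['opening'])
E
```

```text
[ 0.62642382 -0.01506537  0.13355252] [-0.02303384  0.31159163 -0.68633273] [-0.04166729  0.03219922 -0.02933048] 0.03238419449082792
[ 0.62640458 -0.01509965  0.1335557 ] [-0.88949739  0.02487787 -0.40083764] [-0.00782828  0.05370498 -0.00185505] 0.03259042779104024
[ 0.62635901 -0.01507394  0.1335007 ] [ 0.75625239 -0.14154704 -1.00446861] [-0.03148388 -0.0215006   0.01133437] 0.03238228961804745
```

View pics/s5.png

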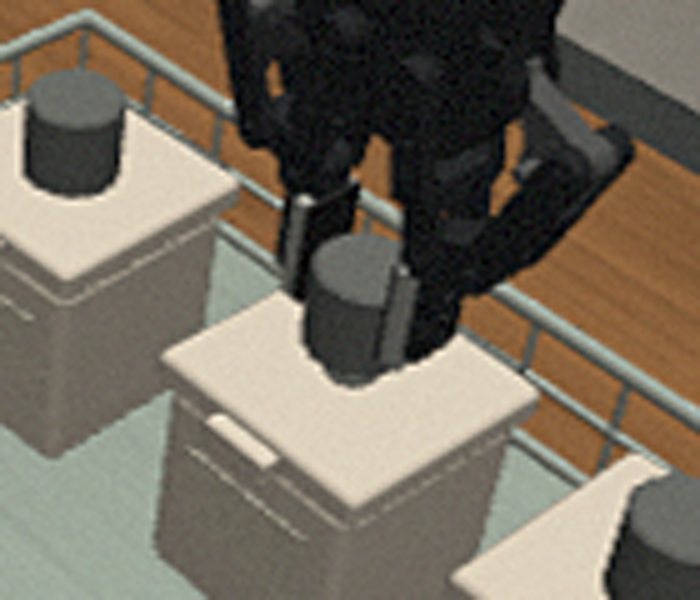

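No contact force, and the cap is around the stud tip. I'll press on.

Request:
{"name": "arm_command", "arguments": {"steps": [[255,[0,0,0.1],0],[255,[0,0,0.2],0],[255,[0,0,0.3],0],[255,[0,0,0.4],0],[255,[0,0,0.4],0]]}}

```text
time_s: 8.6
tcp_pos: [0.6273, -0.0148, 0.1304]
orientation: [-180.0, -0.1, -0.0]
ft_force: [0.1, -0.4, 5.1]
opening: 0.0321
grasp_force: 60.1
```

Request:
{"name": "arm_command", "arguments": {"steps": [[255,[0,0,0.15],0],[255,[0,0,0.3],0],[255,[0,0,0.45],0],[255,[0,0,0.6],0],[255,[0,0,0.7],0],[255,[0,0,0.7],0]]}}

```text
time_s: 9.35
tcp_pos: [0.6258, -0.0151, 0.122]
orientation: [180.0, 0.1, -0.0]
ft_force: [0.8, -0.4, -1.1]
opening: 0.032
grasp_force: 60.1
```

Request:
{"name": "arm_command", "arguments": {"steps": [[255,[0,0,0.1],0],[255,[0,0,0.2],0],[255,[0,0,0.3],0],[255,[0,0,0.3],0],[255,[0,0,0.3],0]]}}

```text
time_s: 9.98
tcp_pos: [0.626, -0.0151, 0.1216]
orientation: [180.0, 0.0, -0.0]
ft_force: [-5.5, -0.6, 12.7]
opening: 0.0323
grasp_force: 61.5
```

Request:
{"name": "arm_command", "arguments": {"steps": [[255,[-0.05,0,0.1],0],[255,[-0.05,0,0.1],0],[255,[-0.05,0,0.1],0],[255,[-0.05,0,0.1],0],[255,[-0.05,0,0.1],0],[255,[-0.05,0,0.1],0],[255,[-0.05,0,0.1],0],[255,[-0.05,0,0.1],0]]}}

```text
time_s: 10.98
tcp_pos: [0.626, -0.0151, 0.1216]
orientation: [179.9, -0.1, -0.0]
ft_force: [-5.6, 0.1, 17.0]
opening: 0.0321
grasp_force: 61.8
```

```bash
python3 - <<'E'
from h import *
c=cam('side')
cv2.imwrite('pics/s6.png',cv2.cvtColor(cv2.resize(c['img'][165:285,340:480],None,fx=5,fy=5,interpolation=cv2.INTER_CUBIC),cv2.COLOR_RGB2BGR))
for i in range(3):
    cam('side'); s=arm.get_state();print(s['tcp_pos'],s['ft_force'],s['opening'],s['time_s'])
E
```

```text
[ 0.62604346 -0.01514537  0.12159725] [-5.89599661 -0.33343231 17.56641331] 0.032266834814330014 11.075
[ 0.6260309  -0.01515937  0.12159757] [-6.86324843 -0.29538563 17.61909046] 0.03182207006240254 11.125
[ 0.62604809 -0.01511471  0.12162027] [-6.06984786 -0.13755827 16.88256904] 0.03235286550017272 11.175
```

View pics/s6.png

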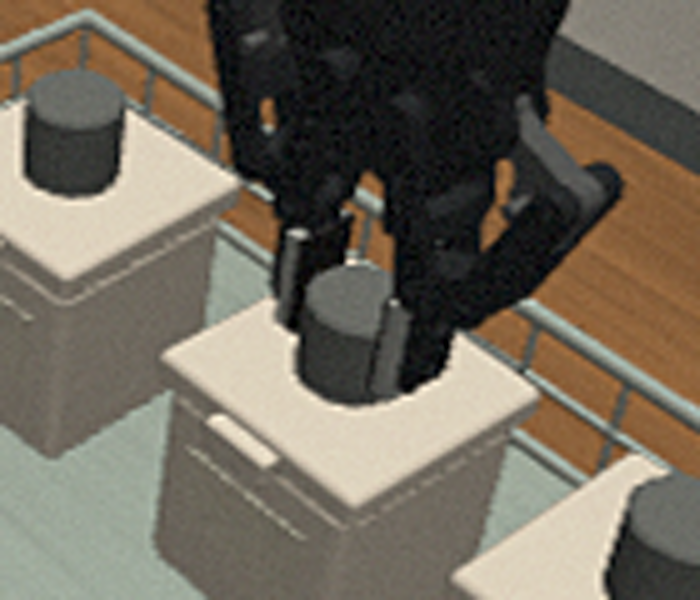

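The picture shows the cap flat on the lid, its rim at about (352,403) in the crop. The push is steady at about 17 N, so I'm handing in.

```bash
python3 -c "
from rig import order
print(order.hand_in())"
```

```text
the job is handed in; nothing more can be done
None
```

I pressed the cap over the bare stud until it clicked flat onto the tub's lid, and handed the job in with the gripper still holding it and pushing down at about 17 N; I saw nothing else moved, and the hand-in returned no verdict.

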